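# Put the check weights back in their stand in order of size

## Task

The packing bench has been washed down and the check weights of the scale go back in their stand. With the clear cover plate still lying in its rim, turn the small swing tab fully aside, then lift the plate out by its bar grip and lay it flat on the bench, clear of the stand, tab left turned aside. Then line the four brass weights up in the stand in order of size, each upright and fully down in the well cut to its size.

Things in the scene. Friction and masses are not known exactly. Their poses are not given: they have to be found in the camera images.
- weight_stand: fixed grey plastic stand, 106 x 293 x 27 mm; origin at bench level, z up, y along its four round wells, all at x = 0: y = -94 (68 mm wide, largest weight), -21 (56 wide), +40 (44 wide), +89 mm (32 wide, smallest). Mouths at z = 22, floors at 14 mm. A rim to z = 27 mm round them (inside x -46 to 46, y -137 to 109 mm) holds the cover plate with 2.5 mm play; the swing tab is at the +y end
- cover_plate: clear plastic plate, 87 x 241 x 4 mm, 0.08 to 0.17 kg; at the start it lies in the stand's rim, over the wells. Origin at the centre of its underside, z up, y along its length. On its middle a black bar grip along y: 12 mm wide, 56 mm long, bar from z = 22 to 34 mm; pinch it across x. The bench behind the black tape gun (round world x = 0.71, y = -0.035 m) is free to lay it on, length along y
- swing_tab (a joint): angle (rad) of the small swing tab over the plate's end: about 0 pointing over the plate (stand's -y), stops at +1.6 and -1.6, anticlockwise from above positive; turn it either way, beyond 1.25 it clears the plate. Turns with about 1 N at its wing and stays where left. Pivot at x = 0, y = +127 mm of the stand
- tab_grip (a point): middle of the tab's upright black wing, 19 mm from the pivot and 40 mm above the bench; the wing is 8 mm thick, 18 mm long (point's y axis, +y towards the pivot) and 17 mm high (top 7 mm above this point)
- weight_500: largest of the four round brass knob weights, 0.5 kg: disc 58 mm wide and 24 mm high with a knob 20 mm wide on its middle, 42 mm high in all (the knob's straight part is the top 13 mm); origin at the centre of its underside, z up
- weight_200: second largest of the four round brass knob weights, 0.2 kg: disc 46 mm wide and 16 mm high with a knob 17 mm wide on its middle, 34 mm high in all (the knob's straight part is the top 13 mm); origin at the centre of its underside, z up
- weight_100: second smallest of the four round brass knob weights, 0.1 kg: disc 34 mm wide and 14 mm high with a knob 15 mm wide on its middle, 32 mm high in all (the knob's straight part is the top 13 mm); origin at the centre of its underside, z up
- weight_50: smallest of the four round brass knob weights, 0.05 kg: disc 22 mm wide and 14 mm high with a knob 13 mm wide on its middle, 32 mm high in all (the knob's straight part is the top 13 mm); origin at the centre of its underside, z up
Mind the look-alikes: they are no part of the job. What is shaped like the weight_200 but orange is not meant.

How it is judged:
By the outcome, as a careful person would: the job done as asked, in the order asked, and still so for the second after the job is handed in, with the robot touching nothing.
It also fails if it takes over 136 s, if anything falls off the work surface, if the arm or the gripper's body presses on something with over 40 N, if the wrist force passes 120 N, or if a joint passes its speed limit or range.

## Robot

A 6-joint arm with a two-finger parallel gripper is mounted at the origin on a cart in front of the work surface, level with it; the furniture and walls round the work are solid. World frame = base frame: x ahead of the robot, y to its left, z up, the work surface at z = 0. Lengths are in mm, angles in rad, forces in N, time in s.
With the tool pointing down it reaches from about 375 to 975 mm from the base axis. Payload 3.8 kg.
Tool frame: the origin (TCP) lies on the centre line of the jaws, within the pads' length; the fingertips stand 25 mm ahead of it and the grasp point (between the pads) lies 6 mm ahead of it; z points along the fingers, y is the line along which they close (so a half turn about z gives the same grasp; the last joint's range is limited). The gripper opens to 88 mm and grips with 3 to 60 N. Pads are 18 mm wide; open, the fingers measure 123 mm over their backs; the gripper's body (75 mm by 187 mm) begins 45 mm behind the grasp point.
Start: joints at [1.264, 0.264, 1.604, -0, 1.274, -0.037], TCP at [179.912, 650.577, 263.706] pointing down, gripper open.
Joint ranges: [-2.63, 2.63], [-0.94, 2.18], [0.31, 2.57], [-1.31, 4.45], [0, 2.66], [-2.55, 2.55]. Speed limits (rad/s): [2.57, 2.57, 3.14, 3.14, 3.14, 3.14].

## Interface

Orientations are given as a unit quaternion [w, x, y, z].
In Python, from bench import sensors, viewer, order, nets gives the robot as it stands. The module is installed in compiled form; this text tells all that it offers.
- The arm moves only by the tool step_arm, never from a script. Its argument "plan" is a list of rows, each a list of 2 entries, a list of its own where there are three numbers: the shift along the tool's x, y, z in m, then the turn about the tool's z in rad. A call has 1 to 20 rows; each row is the pose to reach, as a shift and turn from the pose commanded when the call began, along the tool's axes at that moment; what a row does not reach only later rows make up. A row lasts 1/10 s, in which the tool goes at most 50 mm and 8.59 degrees, less where a joint would pass 70% of its speed; a pose out of reach is approached as far as the arm can. A call with a gripper value outside its range is refused whole. "jaw" is the finger opening in m, from 0 to 0.0881, set as the call begins (left out, the last holds). The fingers move at their own pace and stop on an object; "force" is the grip in N (left out, the last holds). Time passes only in rows, so rows that repeat a pose let the fingers close. It gives the time, the measured TCP pose, the force, the opening and the grip force at its end, in the units of the state.
- sensors.observe(): the state, without advancing time (a new reading comes with each control period).
- viewer.capture(name): name is "scene" or "top" or "wrist"; returns a dict with "img" (384x512x3 uint8, red, green, blue), "fx", "fy", "cx", "cy" (pixels), "origin" and "rotation" of the camera in the world; the wrist camera has in their place "tool_from_camera" (4x4, takes a point from camera to tool coordinates, whose origin is the TCP and whose axes are the flange's). Camera axes: x right, y up, looking along -z (the intrinsics and any distortion apply to the point x, -y, -z); pixel columns grow to the right and rows downward; lengths in mm; the calibration is good to about 2 mm. A picture is of the moment at which its call begins: read the wrist's pose just before it. There is no depth.
- order.finish_job(): hands the job in; it is judged then, once.
Trained networks look in a picture, given as the dict that the camera call returned (one of the last four; its "shot" number tells which), for a name from the list of things; names that differ only in an ending like _2 or _b are one class to them, and where a whole thing is asked for, a point or a joint stands for the part that bears it (a point fixed in the world has none). Each returns a list of dicts, best first, with "p" (0 to 1); they miss things now and then, are a little off and sometimes report something else, mostly with a low value. They report only what shows in the picture. A call takes as long as a camera call. They do not tell look-alikes from the thing itself.
- nets.look_for(picture, target): "point" ([column, row] in pixels, amid what is visible of it).
- nets.masks_of(picture, target): "region" (384x512 bool, what is visible of it) and "point" ([column, row] in pixels, amid what is visible of it).
The state is a dict: "clock": time; "qpos": joint angles; "dq": joint speeds; "tau": joint torques, N m; "ee_pos": TCP position; "ee_rot": TCP orientation; "wrist_force": force on the tool from outside, world axes, zero at the start; "torque": the same for the moment, N m; "gripper_width": finger opening in mm; "gripper_force": force on a finger pad.
Only numpy, scipy, OpenCV 4.12 (cv2) and the standard library are available. Lean on these libraries where they do the work, as an engineer would, in place of code of your own. Each camera call takes 0.05 s, during which the arm holds its last target. There are 200 camera calls.

## Working session

There is one attempt and no reset: what is moved stays moved. The work goes in short steps, Python scripts to look and compute and a tool call to move; the robot and the scene stay as the last step left them, time stands still between calls to the robot, and variables do not carry over. Pictures are saved under pics/ and viewed, at most 14 in all, crops included, and the job is handed in when it is done.

Besides the shell and the picture viewer there is one more tool, called after ">>>" in YAML: its name, and indented under it one key for each argument. step_arm: Moves the arm, as the interface text tells. Its arguments: {"type":"object","properties":{"plan":{"type":"array","items":{"type":"array"}},"jaw":{"type":"number"},"force":{"type":"number"}},"required":["plan"]}

```bash
mkdir -p pics; cat > h.py <<'E'
import numpy as np, cv2
from scipy.spatial.transform import Rotation as R
from bench import sensors, viewer, order, nets
def q2R(q): return R.from_quat([q[1],q[2],q[3],q[0]]).as_matrix()
def cam(name):
    s=sensors.observe(); p=viewer.capture(name)
    if name=="wrist":
        T=np.array(p["tool_from_camera"]); Rt=q2R(s["ee_rot"])
        p["O"]=Rt@T[:3,3]+np.array(s["ee_pos"]); p["Rw"]=Rt@T[:3,:3]
    else: p["O"]=np.array(p["origin"]); p["Rw"]=np.array(p["rotation"])
    return p
def ray(p,px,z):
    d=p["Rw"]@np.array([(px[0]-p["cx"])/p["fx"],-(px[1]-p["cy"])/p["fy"],-1.])
    return p["O"]+d*(z-p["O"][2])/d[2]
def proj(p,X):
    c=p["Rw"].T@(np.array(X)-p["O"]); return np.array([p["cx"]+p["fx"]*c[0]/-c[2],p["cy"]-p["fy"]*c[1]/-c[2]])
def save(p,n,crop=None,k=1.5):
    im=p["img"]
    if crop: im=im[crop[1]:crop[3],crop[0]:crop[2]]
    cv2.imwrite("pics/"+n,cv2.resize(im,None,fx=k,fy=k,interpolation=cv2.INTER_CUBIC)[:,:,::-1])
E
python3 - <<'E'
from h import *
s=sensors.observe(); print({k:np.round(v,3) for k,v in s.items()})
names=dict(weight_stand=27,cover_plate=24,tab_grip=40,weight_500=24,weight_200=16,weight_100=14,weight_50=14)
for c in ["top","scene"]:
    p=cam(c); save(p,c+"0.png"); print(c,p["O"],p["fx"],[k for k in p])
    for n,z in names.items():
        for d in nets.masks_of(p,n)[:5]: print(n,round(d["p"],2),np.round(d["point"]),d["region"].sum(),np.round(ray(p,d["point"],z)))
E
```

```text
{'clock': np.float64(0.0), 'qpos': array([ 1.264,  0.265,  1.605, -0.   ,  1.274, -0.037]), 'dq': array([-0.   ,  0.   , -0.001, -0.002,  0.   , -0.   ]), 'tau': array([ 0.0000e+00, -5.0211e+01, -3.5688e+01,  7.3000e-02,  3.0000e-02,
       -0.0000e+00]), 'ee_pos': array([179.731, 649.955, 262.422]), 'ee_rot': array([-0.   ,  0.134,  0.991, -0.001]), 'wrist_force': array([0.345, 0.06 , 0.772]), 'torque': array([ 0.027,  0.015, -0.017]), 'gripper_force': np.float64(0.0), 'gripper_width': np.float64(88.156)}
top [455.1127277  -53.8305425  911.08549128] 371.6732498746699 ['img', 'fx', 'fy', 'cx', 'cy', 'origin', 'rotation', 'shot', 'O', 'Rw']Traceback (most recent call last):
  File "<stdin>", line 7, in <module>
  File "h.py", line 13, in ray
    d=p["Rw"]@np.array([(px[0]-p["cx"])/p["fx"],-(px[1]-p["cy"])/p["fy"],-1.])
      ~~~~~~~^~~~~~~~~~~~~~~~~~~~~~~~~~~~~~~~~~~~~~~~~~~~~~~~~~~~~~~~~~~~~~~~~
ValueError: matmul: Input operand 1 has a mismatch in its core dimension 0, with gufunc signature (n?,k),(k,m?)->(n?,m?) (size 3 is different from 4)
```

```bash
sed -i 's/p\["Rw"\]=np.array(p\["rotation"\])/p["Rw"]=q2R(p["rotation"])/' h.py
python3 - <<'E'
from h import *
names=dict(weight_stand=27,cover_plate=24,tab_grip=40,weight_500=24,weight_200=16,weight_100=14,weight_50=14)
for c in ["top","scene"]:
    p=cam(c); save(p,c+"0.png"); print(c,p["O"],p["fx"],p["Rw"].round(2).tolist())
    for n,z in names.items():
        for d in nets.masks_of(p,n)[:5]: print(n,round(d["p"],2),np.round(d["point"]),d["region"].sum(),np.round(ray(p,d["point"],z)))
E
```

```text
top [455.1127277  -53.8305425  911.08549128] 371.6732498746699 [[-0.01, 0.99, -0.14], [-1.0, -0.01, -0.01], [-0.01, 0.14, 0.99]]
weight_stand 0.68 [335. 246.] 2039 [ 432. -239.   27.]
cover_plate 0.76 [350. 200.] 3697 [ 541. -279.   24.]
weight_500 0.72 [316. 121.] 272 [ 737. -205.   24.]
weight_500 0.6 [202. 250.] 475 [426.  73.  24.]
weight_500 0.57 [153. 188.] 138 [574. 192.  24.]
weight_500 0.52 [166. 160.] 261 [643. 164.  24.]
weight_500 0.49 [334. 257.] 84 [ 407. -235.   24.]
weight_200 0.72 [316. 121.] 272 [ 739. -207.   16.]
weight_200 0.6 [202. 250.] 475 [425.  74.  16.]
weight_200 0.57 [153. 188.] 138 [576. 194.  16.]
weight_200 0.52 [166. 160.] 261 [645. 166.  16.]
weight_200 0.49 [334. 257.] 84 [ 406. -237.   16.]
weight_100 0.72 [316. 121.] 272 [ 740. -207.   14.]
weight_100 0.6 [202. 250.] 475 [425.  74.  14.]
weight_100 0.57 [153. 188.] 138 [576. 195.  14.]
weight_100 0.52 [166. 160.] 261 [645. 167.  14.]
weight_100 0.49 [334. 257.] 84 [ 406. -237.   14.]
weight_50 0.72 [316. 121.] 272 [ 740. -207.   14.]
weight_50 0.6 [202. 250.] 475 [425.  74.  14.]
weight_50 0.57 [153. 188.] 138 [576. 195.  14.]
weight_50 0.52 [166. 160.] 261 [645. 167.  14.]
weight_50 0.49 [334. 257.] 84 [ 406. -237.   14.]
scene [328.10851494 438.79754327 691.78004426] 372.1560839014729 [[-0.9, 0.32, -0.29], [-0.43, -0.67, 0.61], [-0.0, 0.67, 0.74]]
weight_stand 0.85 [313. 186.] 1872 [ 468. -195.   27.]
cover_plate 0.67 [303. 161.] 2062 [ 523. -271.   24.]
tab_grip 0.56 [193. 304.] 255 [565. 202.  40.]
weight_500 0.78 [285. 282.] 691 [431.  78.  24.]
weight_500 0.73 [194. 302.] 257 [571. 193.  24.]
weight_200 0.78 [285. 282.] 691 [432.  73.  16.]
weight_200 0.73 [194. 302.] 257 [574. 190.  16.]
weight_100 0.78 [285. 282.] 691 [432.  72.  14.]
weight_100 0.73 [194. 302.] 257 [575. 190.  14.]
weight_50 0.78 [285. 282.] 691 [432.  72.  14.]
weight_50 0.73 [194. 302.] 257 [575. 190.  14.]
```

View pics/top0.png

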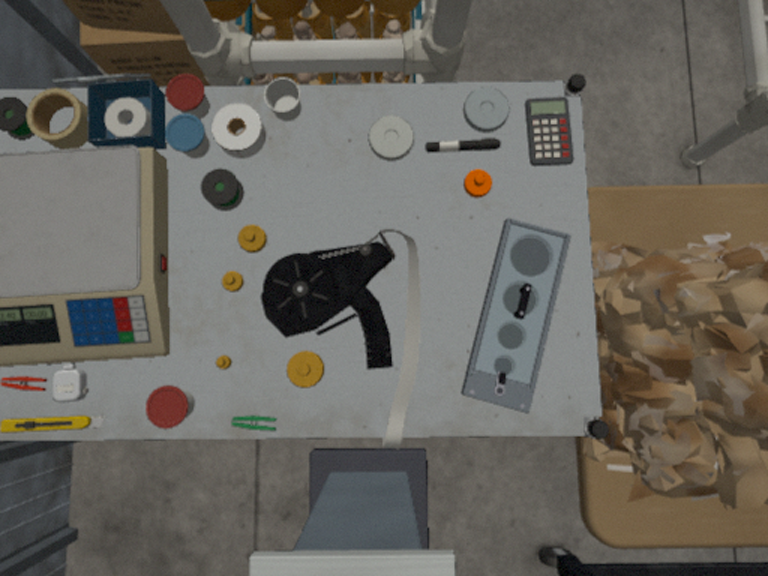

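View pics/scene0.png

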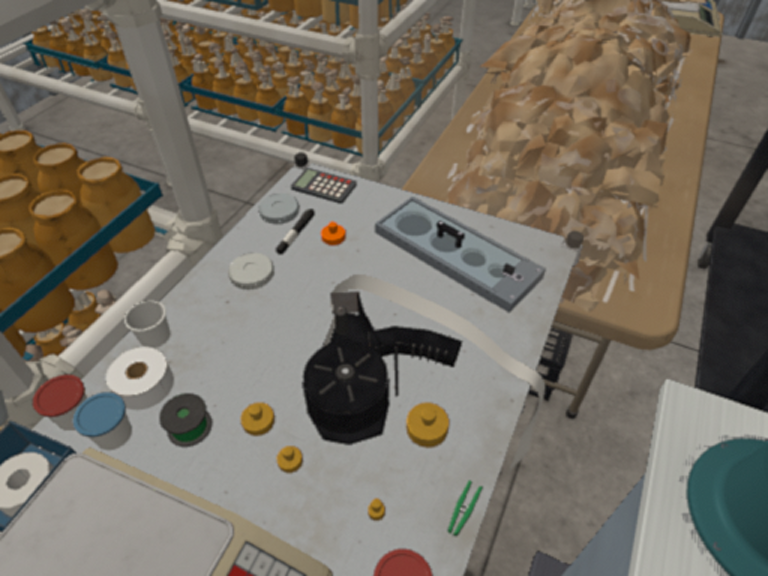

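```bash
cat >> h.py <<'E'
def yaw(s=None):
    s=s or sensors.observe(); y=q2R(s["ee_rot"])[:,1]; return np.arctan2(y[1],y[0])
def go(xyz,ang=None):
    """print tool shift to world TCP xyz (mm), tool y at world angle ang (mod pi)"""
    s=sensors.observe(); M=q2R(s["ee_rot"]); d=M.T@(np.array(xyz)-s["ee_pos"])/1000
    t=0
    if ang is not None:
        t=-((ang-yaw(s)+np.pi/2)%np.pi-np.pi/2)
    print("clock %.1f shift"%s["clock"],d.round(4),"turn %.3f"%t,"z",np.round(s["ee_pos"],1),"q6 %.2f"%s["qpos"][5],"tilt",M[:,2].round(3))
E
python3 - <<'E'
from h import *
p=cam("top")
im=cv2.cvtColor(p["img"],cv2.COLOR_RGB2HSV)
m=cv2.inRange(im,(15,120,80),(28,255,255))
n,l,st,c=cv2.connectedComponentsWithStats(m)
for i in range(1,n):
    if 30<st[i,4]<2000: print(st[i],c[i].round(1),ray(p,c[i],18).round(0))
cr=[ray(p,np.array(q)/1.5,27)[:2] for q in [(509,220),(570,235),(527,410),(463,395)]]
cr=np.array(cr);print(cr.round(0).tolist(),np.linalg.norm(cr[1]-cr[0]),np.linalg.norm(cr[2]-cr[1]))
yv=(cr[2]+cr[3]-cr[0]-cr[1]);yv/=np.linalg.norm(yv);print(cr.mean(0),yv)
for nm,q,z in [("w500",(530,256),22),("w50",(504,366),22),("grip",(524,301),56),("tab",(501,390),33)]: print(nm,ray(p,np.array(q)/1.5,z).round(0))
w=viewer.capture("wrist"); print(np.round(w["tool_from_camera"],3),w["fx"])
# free area
for q in [(391,137),(478,183),(251,238),(302,255)]: print(q,ray(p,np.array(q)/1.5,20).round(0))
print("yaw",yaw())
E
```

```text
[168   2  14  12  31] [173.3   8.7] [1046.  154.   18.]
[230   3  17  11  52] [241.    8.6] [1043.  -23.   18.]
[159 150  18  18 248] [167.5 158.4] [648. 161.  18.]
[483 166  25  14 162] [494.8 172.4] [ 603. -634.   18.]
[422 170  36  12 171] [441.5 175.7] [ 597. -505.   18.]
[148 181  14  13 137] [154.6 186.9] [578. 191.  18.]
[442 182  17  15 103] [449.1 188. ] [ 567. -521.   18.]
[474 216  25  19 133] [488. 224.] [ 479. -606.   18.]
[438 230  24  10 125] [451.4 235.4] [ 453. -517.   18.]
[192 234  24  24 453] [203.3 245.7] [436.  71.  18.]
[485 234  12  11  59] [489.3 238.1] [ 446. -605.   18.]
[144 237  10   9  63] [148.6 241. ] [448. 202.  18.]
[410 238  33  30 231] [429.4 255.4] [ 407. -462.   18.]
[499 258  13  17  94] [506.2 266.7] [ 380. -638.   18.]
[402 273   9  10  42] [406.4 277.4] [ 357. -404.   18.]
[  0 277  61  11 402] [ 29.9 282.1] [355. 480.  18.]
[419 323  17  11  82] [425.7 328.1] [ 244. -441.   18.]
[[670.0, -259.0], [644.0, -356.0], [369.0, -274.0], [393.0, -176.0]] 100.46459561329748 287.00520806968575
[ 518.74404684 -266.55025686] [-0.95786768  0.28720986]
w500 [ 611. -292.   22.]
w50 [ 436. -243.   22.]
grip [ 535. -270.   56.]
tab [ 400. -234.   33.]
[[-0.00000e+00  9.47000e-01  3.22000e-01  8.39840e+01]
 [ 1.00000e+00  1.00000e-03 -1.00000e-03  1.36000e-01]
 [-1.00000e-03  3.22000e-01 -9.47000e-01 -1.22417e+02]
 [ 0.00000e+00  0.00000e+00  0.00000e+00  1.00000e+00]] 276.1383968690504
(391, 137) [816. -70.  20.]
(478, 183) [ 735. -213.   20.]
(251, 238) [647. 161.  20.]
(302, 255) [618.  77.  20.]
yaw 1.3009846064762949
```

>>> step_arm:
  plan:
    - [[-0.03,-0.04,-0.03],0]
    - [[-0.06,-0.08,-0.04],0]
    - [[-0.09,-0.12,-0.04],0]
    - [[-0.12,-0.16,-0.04],0]
    - [[-0.15,-0.2,-0.04],0]
    - [[-0.18,-0.24,-0.04],0]
    - [[-0.21,-0.28,-0.04],0]
    - [[-0.24,-0.32,-0.04],0]
    - [[-0.27,-0.36,-0.04],0]
    - [[-0.3,-0.4,-0.04],0]
    - [[-0.33,-0.44,-0.04],0]
    - [[-0.36,-0.48,-0.04],0]
    - [[-0.39,-0.52,-0.04],0]
    - [[-0.42,-0.56,-0.04],0]
    - [[-0.45,-0.6,-0.04],0]
    - [[-0.48,-0.64,-0.04],0]
    - [[-0.51,-0.69,-0.04],0]
    - [[-0.54,-0.74,-0.04],0]
    - [[-0.55,-0.79,-0.04],0]
    - [[-0.55,-0.79,-0.04],0]

```text
clock: 3.0
ee_pos: [499.4, -261.2, 303.6]
ee_rot: [0.0, 0.136, 0.991, -0.001]
wrist_force: [-0.8, 0.3, -0.1]
gripper_width: 88.1
gripper_force: 0.0
```

```bash
python3 - <<'E'
from h import *
s=sensors.observe(); print(np.round(s["ee_pos"]),yaw(s),s["clock"],np.round(s["dq"],2))
p=cam("wrist"); save(p,"w1.png")
np.save("w1.npy",dict(O=p["O"],Rw=p["Rw"],fx=p["fx"],fy=p["fy"],cx=p["cx"],cy=p["cy"]),allow_pickle=True)
yv=np.array([-.963,.27]);xv=np.array([.27,.963]);o=np.array([520.5,-266.6])
for y,z in [(-94,22),(89,22),(127,30),(108,47),(-14,56)]: print(y,proj(p,np.r_[o+y*yv,z]).round(0)*1.5)
for n in ["tab_grip","cover_plate","weight_stand"]:
    for d in nets.masks_of(p,n)[:2]: print(n,d["p"],d["point"],d["region"].sum())
E
```

```text
[ 499. -261.  304.] 1.2984436532521035 3.0 [-0.36  0.22 -0.22  0.03  0.02 -0.35]
-94 [387.  343.5]
89 [387.  166.5]
127 [387.  121.5]
108 [387. 144.]
-14 [387. 282.]
tab_grip 0.53 [259.7, 88.4] 284
cover_plate 0.79 [258.5, 174.9] 8801
weight_stand 0.8 [258.1, 96.6] 4832
weight_stand 0.35 [259.0, 90.3] 253
```

View pics/w1.png

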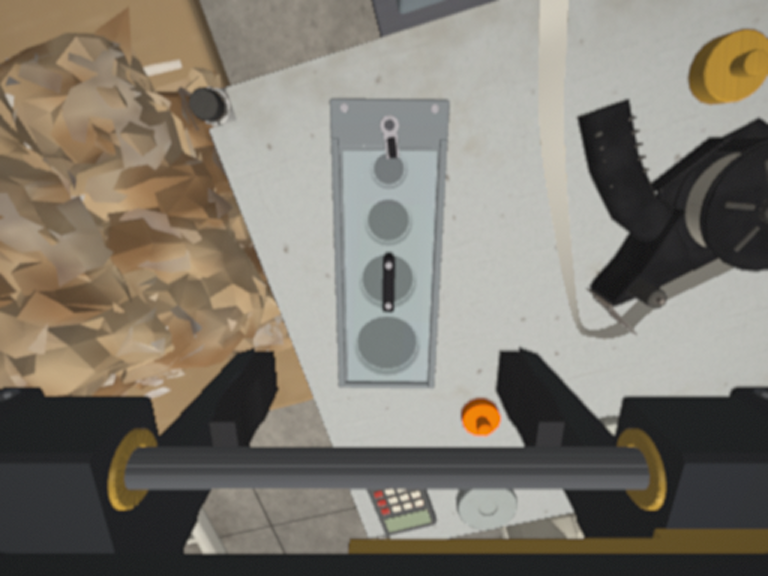

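```bash
python3 - <<'E'
from h import *
p=cam("wrist"); p=cam("wrist")
g=cv2.cvtColor(p["img"],cv2.COLOR_RGB2GRAY); hsv=cv2.cvtColor(p["img"],cv2.COLOR_RGB2HSV)
for px in [(258,228),(259,146),(272,146),(259,112),(243,218),(259,185),(262,98)]: print(px,g[px[1],px[0]],p["img"][px[1],px[0]])
c=[]
for y,r in [(-94,34),(40,22),(89,16)]:
    yv=np.array([-.963,.27]);o=np.array([520.5,-266.6])
    u=proj(p,np.r_[o+y*yv,22]);
    m=((g<140)&(g>90)).astype(np.uint8)
    n,l,st,ce=cv2.connectedComponentsWithStats(m,connectivity=4); k=l[int(round(u[1]))+3,int(round(u[0]))]
    print(y,u.round(1),st[k],ce[k].round(1),ray(p,ce[k],22).round(1)); 
    if y<80: c.append(ray(p,ce[k],22))
# refine well 50 by dark
m=(g<60).astype(np.uint8); n,l,st,ce=cv2.connectedComponentsWithStats(m)
for i in range(1,n):
    if 225<ce[i][0]<300 and ce[i][1]<215: print("dark",st[i],ce[i].round(1),"z40",ray(p,ce[i],40).round(1),"z56",ray(p,ce[i],56).round(1))
d=c[1]-c[0]; print(np.linalg.norm(d),d/np.linalg.norm(d),np.arctan2(d[1],d[0])-np.pi/2, (c[0]+d*94/134).round(1))
print(yaw())
E
```

```text
(258, 228) 122 [117 125 123]
(259, 146) 122 [117 124 123]
(272, 146) 176 [168 180 178]
(259, 112) 121 [117 123 124]
(243, 218) 121 [116 124 123]
(259, 185) 75 [72 76 75]
(262, 98) 144 [143 144 145]
-94 [254.4 229.4] [ 236  212   38   35 1034] [254.4 228.8] [ 610.  -291.7   22. ]
40 [254.4 146.7] [242 135  27  26 551] [255.2 147.4] [ 483.3 -254.9   22. ]
89 [254.4 111.8] [246  94  20  30 319] [255.2 112.4] [ 435.8 -241.6   22. ]
dark [256  94   4  12  42] [257.4  99.6] z40 [ 420.2 -234.1   40. ] z56 [ 420.1 -234.1   56. ]
dark [252 170   7  34 190] [255.  187.9] z40 [ 537.6 -270.4   40. ] z56 [ 532.7 -268.9   56. ]
131.94251563478312 [-0.96041397  0.27857674  0.        ] 1.28848446022175 [ 521.1 -265.9   22. ]
1.3017547641439475
```

```bash
python3 - <<'E'
from h import *
go((417.7,-233.7,110),1.406); go((417.7,-233.7,60),1.406)
print(sensors.observe()["qpos"])
E
```

```text
clock 3.3 shift [ 0.0847 -0.      0.1937] turn -0.104 z [ 499.4 -256.3  303.7] q6 -1.82 tilt [-0.     0.001 -1.   ]
clock 3.3 shift [ 8.470e-02 -1.000e-04  2.437e-01] turn -0.104 z [ 499.4 -256.3  303.7] q6 -1.82 tilt [-0.     0.001 -1.   ]
[-5.18884377e-01  2.62374631e-02  1.80039357e+00  5.89144191e-04
  1.31530572e+00 -1.82078819e+00]
```

>>> step_arm:
  plan:
    - [[0.02,0,0.04],-0.05]
    - [[0.04,0,0.08],-0.104]
    - [[0.06,0,0.12],-0.104]
    - [[0.08,0,0.16],-0.104]
    - [[0.085,0,0.19],-0.104]
    - [[0.085,0,0.194],-0.104]
    - [[0.085,0,0.194],-0.104]
    - [[0.085,0,0.194],-0.104]
    - [[0.085,0,0.194],-0.104]
  jaw: 0.035
  force: 5

```text
clock: 4.2
ee_pos: [419.7, -235.7, 112.1]
ee_rot: [0.002, 0.082, 0.997, -0.001]
wrist_force: [-0.7, 0.3, 0.1]
gripper_width: 35.3
gripper_force: 0.0
```

```bash
python3 - <<'E'
from h import *
p=cam("wrist"); save(p,"w2.png",(100,150,420,384),2)
print(proj(p,(417.7,-233.7,47))*1); print(proj(p,(399,-230.6,33)))
go((417.7,-233.7,60),1.406)
E
```

```text
[259.45394974 214.65312785]
[259.36955789 184.44492046]
clock 4.2 shift [0.0022 0.0017 0.0519] turn -0.001 z [ 419.4 -235.7  111.9] q6 -1.97 tilt [ 0.004 -0.002 -1.   ]
```

View pics/w2.png

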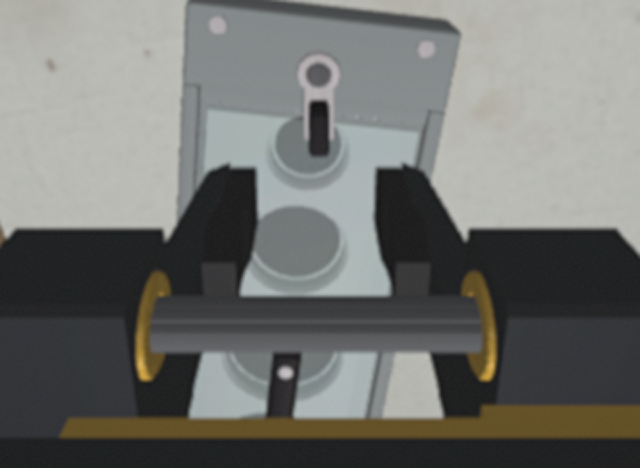

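>>> step_arm:
  plan:
    - [[0.002,0.001,0.03],0]
    - [[0.002,0.001,0.05],0]
    - [[0.002,0.001,0.052],0]
    - [[0.002,0.001,0.052],0]
    - [[0.002,0.001,0.052],0]

```text
clock: 4.75
ee_pos: [416.9, -234.2, 59.1]
ee_rot: [0.001, 0.083, 0.997, -0.001]
wrist_force: [-0.1, 0.3, 0.1]
gripper_width: 35.4
gripper_force: 0.0
```

>>> step_arm:
  plan:
    - [[0,0,0],0]
    - [[0,0,0],0]
    - [[0,0,0],0]
    - [[0,0,0],0]
    - [[0,0,0],0]
  jaw: 0.0

```text
clock: 5.25
ee_pos: [416.0, -233.9, 58.2]
ee_rot: [0.0, 0.083, 0.997, -0.0]
wrist_force: [-1.0, -1.9, 1.8]
gripper_width: 8.1
gripper_force: 5.0
```

```bash
python3 - <<'E'
from h import *
s=sensors.observe(); print(s["gripper_width"],s["gripper_force"],np.round(s["wrist_force"],1))
go((417.7,-233.7,60),1.406)
M=q2R(s["ee_rot"]); P=np.array([399,-230.6,60])
r=np.array(s["ee_pos"])-P; print(r, np.hypot(*r[:2]))
pt=(M.T@(P-s["ee_pos"]))[:2]; pt=pt/np.linalg.norm(pt)*19; print(pt)
for a in np.arange(0.14,1.65,0.14):
    c,q=np.cos(a),np.sin(a); d=pt-np.array([[c,-q],[q,c]])@pt; print(round(a,2),(d/1000).round(4))
E
```

```text
8.127086095881236 4.9922943860292435 [-1.  -1.9  1.8]
clock 5.2 shift [-0.0016  0.0005 -0.0018] turn -0.001 z [ 416.  -233.9   58.2] q6 -1.97 tilt [ 0.001 -0.001 -1.   ]
[17.01802501 -3.34707435 -1.84862416] 17.344050328278225
[18.99221113  0.54398187]
0.14 [ 0.0003 -0.0026]
0.28 [ 0.0009 -0.0052]
0.42 [ 0.0019 -0.0077]
0.56 [ 0.0032 -0.01  ]
0.7 [ 0.0048 -0.0121]
0.84 [ 0.0067 -0.014 ]
0.98 [ 0.0089 -0.0155]
1.12 [ 0.0112 -0.0168]
1.26 [ 0.0137 -0.0177]
1.4 [ 0.0163 -0.0183]
1.54 [ 0.019  -0.0185]
```

>>> step_arm:
  plan:
    - [[0.0003,-0.0025,-0.002],0.14]
    - [[0.0009,-0.005,-0.002],0.28]
    - [[0.0018,-0.0075,-0.002],0.42]
    - [[0.003,-0.0097,-0.002],0.56]
    - [[0.0046,-0.0118,-0.002],0.7]
    - [[0.0064,-0.0136,-0.002],0.84]
    - [[0.0085,-0.0151,-0.002],0.98]
    - [[0.0107,-0.0163,-0.002],1.12]
    - [[0.0131,-0.0172,-0.002],1.26]
    - [[0.0156,-0.0178,-0.002],1.4]
    - [[0.0182,-0.018,-0.002],1.54]
    - [[0.0197,-0.0179,-0.002],1.62]
    - [[0.0197,-0.0179,-0.002],1.62]
    - [[0.0197,-0.0179,-0.002],1.62]

```text
clock: 6.65
ee_pos: [395.1, -247.1, 59.6]
ee_rot: [0.001, 0.779, 0.626, 0.002]
wrist_force: [7.2, 4.6, -4.3]
gripper_width: 8.9
gripper_force: 5.1
```

>>> step_arm:
  plan:
    - [[0,0,0],0]
    - [[0,0,0],0]
    - [[0,0,0],0]
  jaw: 0.025

```text
clock: 6.95
ee_pos: [393.0, -247.8, 59.6]
ee_rot: [-0.0, 0.779, 0.627, -0.0]
wrist_force: [0.4, 0.3, -0.2]
gripper_width: 24.8
gripper_force: 0.0
```

>>> step_arm:
  plan:
    - [[0,0,-0.04],0]
    - [[0,0,-0.08],0]
    - [[0,0,-0.12],0]
    - [[0,0,-0.12],0]
  jaw: 0.04

```text
clock: 7.35
ee_pos: [396.6, -250.4, 186.0]
ee_rot: [0.006, 0.779, 0.627, 0.002]
wrist_force: [0.1, -0.4, 0.4]
gripper_width: 39.9
gripper_force: 0.0
```

```bash
python3 - <<'E'
from h import *
p=cam("wrist"); save(p,"w3.png",None,1.2)
g=(534.3,-269.8)
print(proj(p,(399,-230.6,33))*1.2)
go((*g,150),1.2885)
E
```

```text
[304.54059122 197.6660336 ]
clock 7.4 shift [0.0099 0.14   0.0341] turn -1.504 z [ 395.2 -249.4  183.2] q6 -0.40 tilt [ 0.006 -0.004 -1.   ]
```

View pics/w3.png

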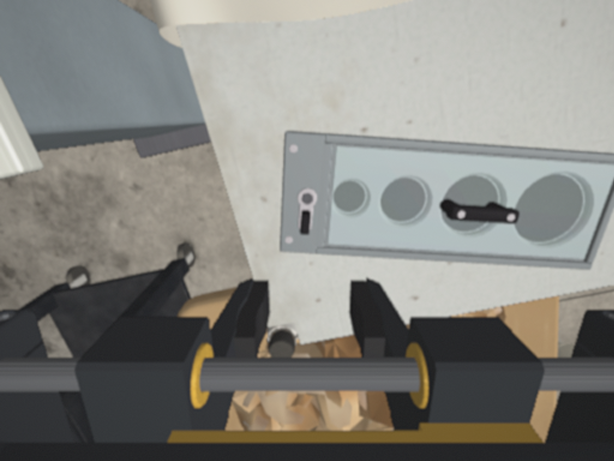

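>>> step_arm:
  plan:
    - [[0.001,0.015,0.0],-0.14]
    - [[0.002,0.03,0.0],-0.28]
    - [[0.003,0.045,0.0],-0.42]
    - [[0.004,0.06,0],-0.56]
    - [[0.005,0.075,0.0],-0.7]
    - [[0.006,0.09,0.0],-0.84]
    - [[0.007,0.105,0.01],-0.98]
    - [[0.008,0.12,0.02],-1.12]
    - [[0.01,0.13,0.034],-1.26]
    - [[0.01,0.14,0.034],-1.4]
    - [[0.01,0.14,0.034],-1.504]
    - [[0.01,0.14,0.034],-1.504]
    - [[0.01,0.14,0.034],-1.504]
    - [[0.01,0.14,0.034],-1.504]

```text
clock: 8.8
ee_pos: [531.6, -267.7, 145.0]
ee_rot: [-0.001, 0.141, 0.99, 0.0]
wrist_force: [1.0, 0.5, 0.1]
gripper_width: 40.0
gripper_force: 0.0
```

```bash
python3 - <<'E'
from h import *
p=cam("wrist")
g=cv2.cvtColor(p["img"],cv2.COLOR_RGB2GRAY)
save(p,"w4.png",None,1.2)
for a in [(534.3,-269.8,56)]: print(proj(p,a)*1.2)
go((534.3,-269.8,60),1.2885)
E
```

```text
[306.64424366 251.70600309]
clock 8.8 shift [-0.003  -0.0012  0.0853] turn -0.001 z [ 531.8 -267.8  145.3] q6 -1.80 tilt [-0.001  0.    -1.   ]
```

View pics/w4.png

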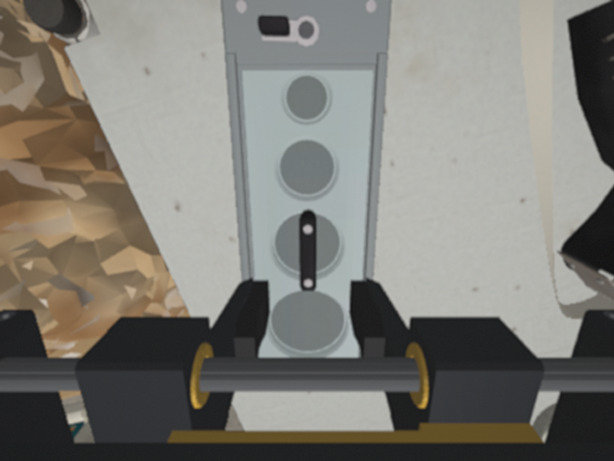

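>>> step_arm:
  plan:
    - [[-0.003,-0.001,0.04],0]
    - [[-0.003,-0.001,0.07],0]
    - [[-0.003,-0.001,0.083],0]
    - [[-0.003,-0.001,0.083],0]
    - [[-0.003,-0.001,0.083],0]
    - [[-0.003,-0.001,0.083],0]

```text
clock: 9.45
ee_pos: [536.2, -270.5, 64.7]
ee_rot: [0.002, 0.141, 0.99, -0.001]
wrist_force: [-0.5, -0.6, 0.2]
gripper_width: 39.7
gripper_force: 0.0
```

>>> step_arm:
  plan:
    - [[0,0,0],0]
    - [[0,0,0],0]
    - [[0,0,0],0]
    - [[0,0,0],0]
    - [[0,0,0],0]
  jaw: 0.0
  force: 25

```text
clock: 9.95
ee_pos: [535.1, -269.9, 63.2]
ee_rot: [0.0, 0.14, 0.99, -0.0]
wrist_force: [-0.1, -0.2, 2.5]
gripper_width: 11.8
gripper_force: 25.0
```

>>> step_arm:
  plan:
    - [[0,0,-0.01],0]
    - [[0,0,-0.02],0]
    - [[0,0,-0.04],0]
    - [[0,0,-0.07],0]
    - [[0,0,-0.1],0]
    - [[0,0,-0.11],0]
    - [[0,0,-0.11],0]

```text
clock: 10.65
ee_pos: [536.3, -270.5, 175.4]
ee_rot: [0.002, 0.14, 0.99, -0.001]
wrist_force: [-0.2, -0.2, -1.1]
gripper_width: 11.7
gripper_force: 25.0
```

```bash
python3 - <<'E'
from h import *
s=sensors.observe(); print(s["gripper_width"],s["gripper_force"],np.round(s["wrist_force"],1))
go((708,-40,170),0.0)
p=cam("top"); save(p,"t5.png",(160,40,420,300),2)
E
```

```text
11.734676923656204 25.00001570675522 [-0.2 -0.2 -1.1]
clock 10.7 shift [-0.1008  0.2692  0.0056] turn 1.289 z [ 536.3 -270.5  175.4] q6 -1.80 tilt [ 0.004 -0.002 -1.   ]
```

View pics/t5.png

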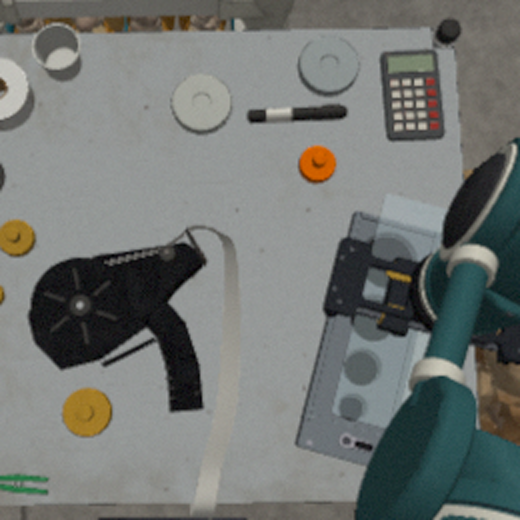

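```bash
python3 - <<'E'
from h import *
t=cam("top"); s=cam("scene")
def tri(a,b):
    best=min(((np.linalg.norm(ray(t,np.array(a)/1.5,z)-ray(s,np.array(b)/1.5,z)),z) for z in range(-20,150,2)))
    return best, ray(t,np.array(a)/1.5,best[1]).round(0)
print("tail",tri((392,256),(357,295)),tri((380,234),(335,293)),tri((384,245),(346,297)))
print("reel",tri((300,289),(345,371)))
print("orange",tri((479,181),(333,227)))
print("roll",[ray(t,np.array(q)/1.5,30).round(0) for q in [(391,160),(391,137)]])
E
```

```text
tail ((np.float64(0.5889163960330934), 46), array([610., -69.,  46.])) ((np.float64(4.571657069128932), 54), array([644., -50.,  54.])) ((np.float64(4.022983121880706), 46), array([627., -56.,  46.]))
reel ((np.float64(2.233226892465153), 60), array([557.,  74.,  60.]))
orange ((np.float64(2.5890196741684783), 22), array([ 737., -214.,   22.]))
roll [array([773., -70.,  30.]), array([812., -70.,  30.])]
```

>>> step_arm:
  plan:
    - [[-0.01,0.024,0],0.11]
    - [[-0.02,0.048,0],0.22]
    - [[-0.03,0.072,0],0.33]
    - [[-0.04,0.096,0],0.44]
    - [[-0.05,0.12,0],0.55]
    - [[-0.06,0.144,0],0.66]
    - [[-0.07,0.168,0],0.77]
    - [[-0.08,0.192,0],0.88]
    - [[-0.09,0.216,0],0.99]
    - [[-0.1,0.24,0],1.1]
    - [[-0.104,0.26,0],1.2]
    - [[-0.104,0.269,0],1.289]
    - [[-0.104,0.27,0],1.289]
    - [[-0.104,0.27,0],1.289]
    - [[-0.104,0.27,0],1.289]
    - [[-0.104,0.27,0],1.289]

```text
clock: 12.4
ee_pos: [709.4, -40.1, 172.3]
ee_rot: [-0.0, 0.707, 0.707, -0.0]
wrist_force: [0.2, -0.1, -1.5]
gripper_width: 11.7
gripper_force: 25.0
```

```bash
python3 - <<'E'
from h import *
go((712,-40,42),0.0); print(yaw())
E
```

```text
clock 12.4 shift [1.000e-04 2.700e-03 1.303e-01] turn 0.000 z [709.4 -40.1 172.3] q6 -0.09 tilt [-0.001 -0.    -1.   ]
4.230932779839062e-05
```

>>> step_arm:
  plan:
    - [[0,0.002,0.03],0]
    - [[0,0.002,0.06],0]
    - [[0,0.002,0.085],0]
    - [[0,0.002,0.105],0]
    - [[0,0.002,0.117],0]
    - [[0,0.002,0.123],0]
    - [[0,0.002,0.127],0]
    - [[0,0.002,0.129],0]
    - [[0,0.002,0.129],0]
    - [[0,0.002,0.129],0]
    - [[0,0.002,0.129],0]

```text
clock: 13.5
ee_pos: [712.4, -39.3, 44.6]
ee_rot: [0.001, 0.707, 0.707, 0.0]
wrist_force: [-1.1, -0.2, -0.6]
gripper_width: 11.8
gripper_force: 25.0
```

```bash
python3 - <<'E'
from h import *
s=sensors.observe(); print(s["ee_pos"],s["gripper_width"],np.round(s["wrist_force"],1))
E
```

```text
[712.40874316 -39.34789395  44.62500699] 11.769769913503717 [-1.1 -0.2 -0.6]
```

>>> step_arm:
  plan:
    - [[0,0,0.001],0]
    - [[0,0,0.002],0]
    - [[0,0,0.002],0]
    - [[0,0,0.002],0]

```text
clock: 13.9
ee_pos: [711.7, -39.3, 41.6]
ee_rot: [-0.0, 0.707, 0.707, -0.0]
wrist_force: [-0.8, 0.2, -0.4]
gripper_width: 11.6
gripper_force: 25.0
```

>>> step_arm:
  plan:
    - [[0,0,0],0]
    - [[0,0,0],0]
    - [[0,0,0],0]
    - [[0,0,0],0]
  jaw: 0.035

```text
clock: 14.3
ee_pos: [712.0, -39.4, 41.9]
ee_rot: [0.0, 0.707, 0.707, 0.0]
wrist_force: [0.4, -0.1, 0.0]
gripper_width: 34.9
gripper_force: 0.0
```

>>> step_arm:
  plan:
    - [[0,0,-0.02],0]
    - [[0,0,-0.05],0]
    - [[0,0,-0.1],0]
    - [[0,0,-0.15],0]
    - [[0,0,-0.19],0]
    - [[0,0,-0.19],0]

```text
clock: 14.9
ee_pos: [716.1, -39.7, 241.5]
ee_rot: [0.006, 0.707, 0.707, 0.005]
wrist_force: [0.4, -0.1, 0.3]
gripper_width: 35.0
gripper_force: 0.0
```

```bash
python3 - <<'E'
from h import *
s=sensors.observe(); print(np.round(s["wrist_force"],1))
go((420,135,290),1.0)
p=cam("top"); save(p,"t6.png",(130,40,420,300),2)
E
```

```text
[ 0.4 -0.1  0.3]
clock 14.9 shift [ 0.1746 -0.2954 -0.0531] turn -1.000 z [716.1 -39.7 241.5] q6 -0.09 tilt [ 0.015 -0.001 -1.   ]
```

View pics/t6.png

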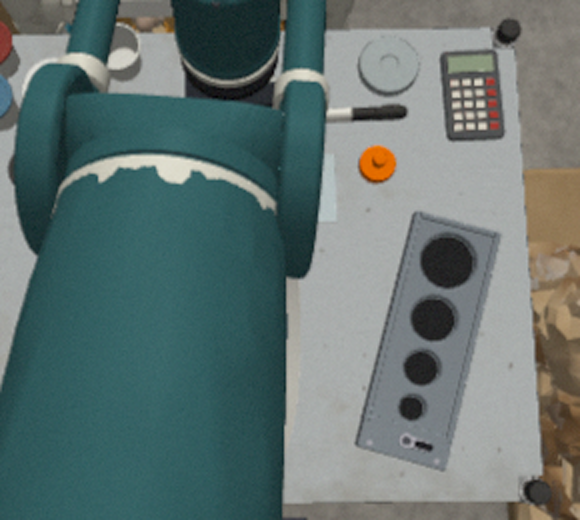

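>>> step_arm:
  plan:
    - [[0.02,-0.015,-0.02],-0.14]
    - [[0.04,-0.03,-0.04],-0.28]
    - [[0.06,-0.05,-0.06],-0.42]
    - [[0.08,-0.07,-0.06],-0.56]
    - [[0.1,-0.09,-0.06],-0.7]
    - [[0.12,-0.11,-0.06],-0.84]
    - [[0.14,-0.13,-0.06],-0.98]
    - [[0.16,-0.15,-0.06],-1.12]
    - [[0.175,-0.165,-0.06],-1.26]
    - [[0.175,-0.175,-0.06],-1.289]
    - [[0.175,-0.175,-0.06],-1.289]
    - [[0.175,-0.175,-0.06],-1.289]
    - [[0.175,-0.175,-0.06],-1.289]

```text
clock: 16.25
ee_pos: [537.4, 134.9, 291.4]
ee_rot: [-0.0, 0.142, 0.99, -0.0]
wrist_force: [1.2, -0.4, -0.6]
gripper_width: 34.7
gripper_force: 0.0
```

```bash
cat > wts.py <<'E'
from h import *
p=cam("wrist"); s=sensors.observe()
m=cv2.inRange(cv2.cvtColor(p["img"],cv2.COLOR_RGB2HSV),(15,120,80),(28,255,255))
n,l,st,c=cv2.connectedComponentsWithStats(m)
import sys
for nm,x,y,D,h,H in [("500",436,71,58,24,42),("200",648,161,46,16,34),("100",578,191,34,14,32),("50",448,202,22,14,32)]:
    # match model silhouette: project disc+knob, minimise centroid mismatch
    for i in range(1,n):
        if st[i,4]<80: continue
        q=ray(p,c[i],h*0.7)
        if np.hypot(q[0]-x,q[1]-y)>40: continue
        q=q[:2].copy()
        for _ in range(6):
            M=np.zeros(m.shape,np.uint8)
            a=np.linspace(0,2*np.pi,60)
            kd=dict(zip(("500","200","100","50"),(20,17,15,13)))[nm]
            for d,z0,z1 in [(D,0,h),(kd,h,H)]:
                pts=[proj(p,(q[0]+d/2*np.cos(t),q[1]+d/2*np.sin(t),z)) for t in a for z in (z0,z1)]
                cv2.fillConvexPoly(M,cv2.convexHull(np.array(pts,np.float32)).astype(np.float32).round().astype(np.int32),1)
            ys,xs=np.nonzero(M); cm=np.array([xs.mean(),ys.mean()])
            q+=(ray(p,c[i],h*.6)-ray(p,cm,h*.6))[:2]
        print(nm,q.round(1),"area",st[i,4],"model",M.sum(),"px",c[i].round(0))
E
python3 - <<'E'
from wts import *
save(p,"w7.png",None,1.2); print(s["ee_pos"],yaw(s),s["dq"].round(2))
E
```

```text
500 [436.2  72. ] area 1467 model 1716 px [192. 101.]
200 [652.  162.9] area 605 model 766 px [294. 221.]
100 [580.3 194.1] area 346 model 476 px [303. 174.]
50 [448.4 204.9] area 181 model 265 px [288.  82.]
[537.5025374  134.94961195 291.5032113 ] 1.286807180754338 [ 0. -0. -0.  0.  0. -0.]
```

View pics/w7.png

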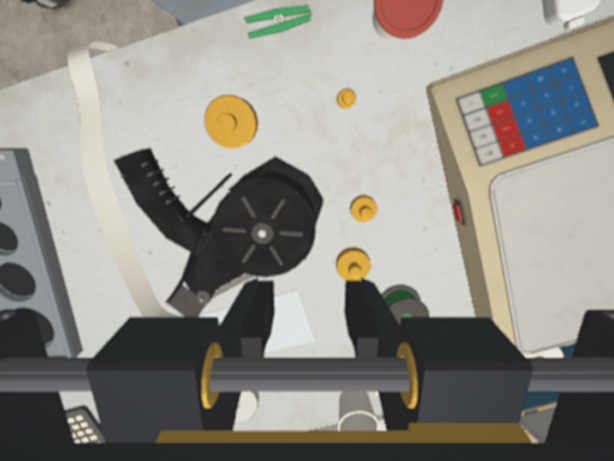

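```bash
python3 - <<'E'
from h import *
t=cam("top"); s=cam("scene")
def tri(a,b):
    best=min(((np.linalg.norm(ray(t,np.array(a)/1.5,z)-ray(s,np.array(b)/1.5,z)),z) for z in range(-20,150,2)))
    return best, ray(t,np.array(a)/1.5,best[1]).round(0)
print(tri((165,148),(78,453)),tri((138,152),(75,460)),tri((138,292),(228,530)))
go((652,162.5,120),1.2885)
go((436.2,72,120),1.2885)
E
```

```text
((np.float64(16.36000917701888), 30), array([799., 304.,  30.])) ((np.float64(1.4591836377421952), 76), array([775., 328.,  76.])) ((np.float64(12.06389270804982), 84), array([553., 313.,  84.]))
clock 16.4 shift [-0.1023  0.0584  0.1716] turn -0.001 z [537.4 135.1 291.6] q6 -1.09 tilt [-0. -0. -1.]
clock 16.4 shift [ 0.0795 -0.0888  0.1716] turn -0.001 z [537.4 135.1 291.6] q6 -1.09 tilt [-0. -0. -1.]
```

>>> step_arm:
  plan:
    - [[0.02,-0.022,0.03],0]
    - [[0.04,-0.045,0.06],0]
    - [[0.06,-0.067,0.09],0]
    - [[0.08,-0.089,0.12],0]
    - [[0.08,-0.089,0.15],0]
    - [[0.08,-0.089,0.17],0]
    - [[0.08,-0.089,0.17],0]
    - [[0.08,-0.089,0.17],0]
    - [[0.08,-0.089,0.17],0]
    - [[0.08,-0.089,0.17],0]
  jaw: 0.045

```text
clock: 17.4
ee_pos: [436.7, 72.6, 123.3]
ee_rot: [0.001, 0.14, 0.99, 0.0]
wrist_force: [0.3, 0.1, 0.0]
gripper_width: 45.0
gripper_force: 0.0
```

```bash
python3 - <<'E'
from wts import *
go((436.2,72,53),1.2885)
E
```

```text
500 [436.6  71.9] area 3377 model 3811 px [256. 197.]
50 [449.3 205.8] area 643 model 886 px [408. 169.]
clock 17.4 shift [ 0.0003 -0.0007  0.0701] turn 0.001 z [436.5  72.6 123.1] q6 -1.18 tilt [ 0.003  0.    -1.   ]
```

>>> step_arm:
  plan:
    - [[0,-0.0007,0.03],0]
    - [[0,-0.0007,0.055],0]
    - [[0,-0.0007,0.068],0]
    - [[0,-0.0007,0.069],0]
    - [[0,-0.0007,0.069],0]
    - [[0,-0.0007,0.069],0]

```text
clock: 18.05
ee_pos: [436.3, 71.9, 53.9]
ee_rot: [0.001, 0.14, 0.99, 0.0]
wrist_force: [-0.8, 0.1, -0.4]
gripper_width: 45.2
gripper_force: 0.0
```

>>> step_arm:
  plan:
    - [[0,0,0],0]
    - [[0,0,0],0]
    - [[0,0,0],0]
    - [[0,0,0],0]
    - [[0,0,0],0]
  jaw: 0.0
  force: 40

```text
clock: 18.55
ee_pos: [435.4, 71.9, 53.1]
ee_rot: [0.0, 0.141, 0.99, 0.0]
wrist_force: [-0.8, 0.3, 2.7]
gripper_width: 18.9
gripper_force: 40.0
```

>>> step_arm:
  plan:
    - [[0,0,-0.02],0]
    - [[0,0,-0.05],0]
    - [[0,0,-0.09],0]
    - [[0,0,-0.12],0]
    - [[0,0,-0.12],0]

```text
clock: 19.05
ee_pos: [437.7, 72.0, 176.3]
ee_rot: [0.004, 0.14, 0.99, 0.001]
wrist_force: [1.6, -0.1, -3.8]
gripper_width: 18.8
gripper_force: 40.0
```

```bash
python3 - <<'E'
from h import *
s=sensors.observe(); print(s["gripper_width"],np.round(s["wrist_force"],1))
p=cam("wrist"); save(p,"w8.png",(100,120,420,384),2)
yv=np.array([-.9604,.2786]);o=np.array([521.1,-266])
for y in(-94,-21,40,89): print(y,(o+y*yv).round(1))
go((*(o-94*yv),150),1.2885)
E
```

```text
18.751831857653055 [ 1.6 -0.1 -3.8]
-94 [ 611.4 -292.2]
-21 [ 541.3 -271.9]
40 [ 482.7 -254.9]
89 [ 435.6 -241.2]
clock 19.1 shift [-0.2695 -0.3009  0.0242] turn 0.001 z [436.   71.8 173.6] q6 -1.18 tilt [ 0.004  0.    -1.   ]
```

View pics/w8.png

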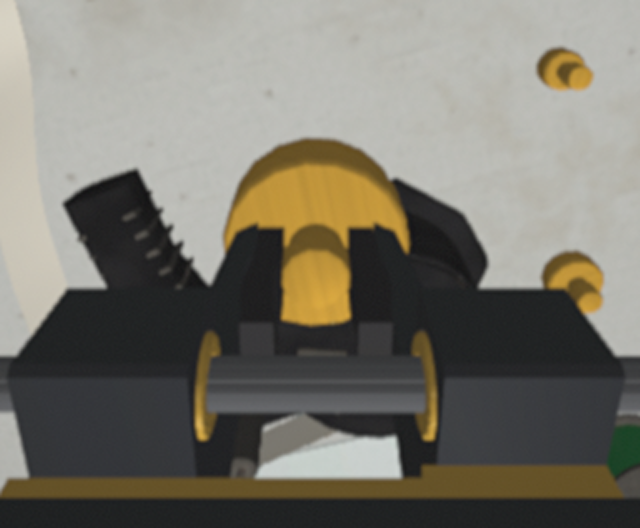

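>>> step_arm:
  plan:
    - [[-0.03,-0.03,0],0]
    - [[-0.06,-0.06,0],0]
    - [[-0.09,-0.09,0],0]
    - [[-0.12,-0.125,0],0]
    - [[-0.15,-0.16,0],0]
    - [[-0.18,-0.195,0],0]
    - [[-0.21,-0.23,0.0],0]
    - [[-0.235,-0.26,0.01],0]
    - [[-0.255,-0.285,0.02],0]
    - [[-0.268,-0.3,0.024],0]
    - [[-0.27,-0.301,0.024],0]
    - [[-0.27,-0.301,0.024],0]
    - [[-0.27,-0.301,0.024],0]
    - [[-0.27,-0.301,0.024],0]

```text
clock: 20.5
ee_pos: [610.1, -291.1, 148.0]
ee_rot: [-0.001, 0.14, 0.99, 0.0]
wrist_force: [0.9, -0.8, -4.7]
gripper_width: 18.3
gripper_force: 40.0
```

```bash
cat > wells.py <<'E'
from h import *
yv=np.array([-.9604,.2786]);o=np.array([521.1,-266])
def wells(p):
    g=cv2.cvtColor(p["img"],cv2.COLOR_RGB2GRAY)
    for y,D in [(-94,68),(-21,56),(40,44),(89,32)]:
        c=np.r_[o+y*yv,22.]
        # edge points by radial gradient from predicted centre
        P=[]
        for t in np.linspace(0,2*np.pi,48,endpoint=False):
            rr=np.arange(D/2-7,D/2+7,.25)
            v=[g[int(round(u[1])),int(round(u[0]))] if 0<=u[0]<511 and 0<=u[1]<383 else np.nan for u in (proj(p,c+np.r_[r*np.cos(t),r*np.sin(t),0]) for r in rr)]
            v=np.array(v,float); d=cv2.GaussianBlur(np.gradient(v)[None],(0,0),3)[0] if not np.isnan(v).any() else None
            if d is not None and d.max()>3: r=rr[d.argmax()]; P.append([c[0]+r*np.cos(t),c[1]+r*np.sin(t)])
        if len(P)>15:
            P=np.array(P)
            for _ in range(4):
                A=np.c_[2*P,np.ones(len(P))]; x=np.linalg.lstsq(A,(P**2).sum(1),rcond=None)[0]
                R_=np.sqrt(x[2]+x[0]**2+x[1]**2); e=abs(np.hypot(*(P-x[:2]).T)-R_); P=P[e<max(1.5,np.median(e)*2)]
            print(y,"pred",c[:2].round(1),"fit",x[:2].round(1),"D %.1f"%(2*R_),len(P))
E
python3 - <<'E'
from wells import *
p=cam("wrist"); wells(p); save(p,"w9.png",(100,0,420,384),1.5)
print(sensors.observe()["dq"].round(2))
go((*(o-94*yv),68),1.2885)
E
```

```text
-94 pred [ 611.4 -292.2] fit [ 611.  -292.2] D 62.5 22
-21 pred [ 541.3 -271.9] fit [ 542.5 -272.3] D 50.5 48
40 pred [ 482.7 -254.9] fit [ 485.4 -255.7] D 38.9 39
[ 0.   -0.01 -0.01 -0.    0.   -0.  ]
clock 20.6 shift [-0.0013 -0.0006  0.0806] turn 0.002 z [ 610.4 -291.3  148.6] q6 -1.77 tilt [-0.  0. -1.]
```

View pics/w9.png

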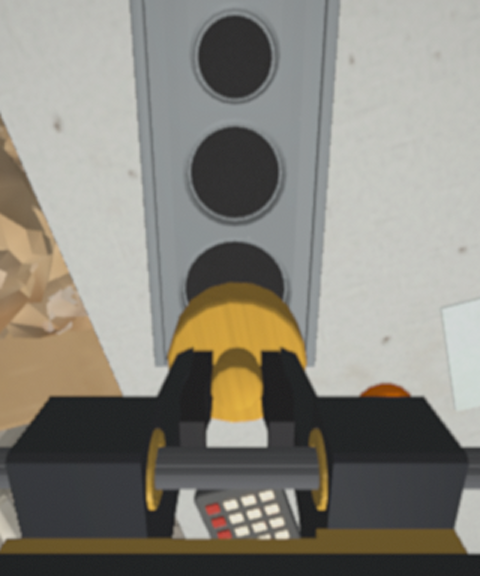

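>>> step_arm:
  plan:
    - [[-0.0012,-0.001,0.03],0]
    - [[-0.0012,-0.001,0.055],0]
    - [[-0.0012,-0.001,0.065],0]
    - [[-0.0012,-0.001,0.072],0]
    - [[-0.0012,-0.001,0.076],0]
    - [[-0.0012,-0.001,0.078],0]
    - [[-0.0012,-0.001,0.079],0]
    - [[-0.0012,-0.001,0.079],0]
    - [[-0.0012,-0.001,0.079],0]
    - [[-0.0012,-0.001,0.079],0]

```text
clock: 21.55
ee_pos: [611.9, -293.9, 70.3]
ee_rot: [0.0, 0.14, 0.99, -0.0]
wrist_force: [-0.6, 0.3, -5.0]
gripper_width: 18.7
gripper_force: 40.0
```

```bash
python3 - <<'E'
from h import *
s=sensors.observe(); print(s["gripper_width"],np.round(s["wrist_force"],1),np.round(s["torque"],2))
go((611.2,-292.4,67),1.2885)
E
```

```text
18.688064594006793 [-0.6  0.3 -5. ] [-0.01 -0.02 -0.04]
clock 21.6 shift [0.0011 0.0013 0.0033] turn 0.000 z [ 611.9 -293.9   70.3] q6 -1.77 tilt [ 0.001 -0.    -1.   ]
```

>>> step_arm:
  plan:
    - [[0.0005,0.001,0.001],0]
    - [[0.0005,0.001,0.002],0]
    - [[0.0005,0.001,0.0025],0]
    - [[0.0005,0.001,0.0025],0]
    - [[0.0005,0.001,0.0025],0]

```text
clock: 22.05
ee_pos: [611.3, -292.5, 67.4]
ee_rot: [-0.0, 0.14, 0.99, 0.0]
wrist_force: [-1.0, 1.2, -2.0]
gripper_width: 19.0
gripper_force: 40.0
```

>>> step_arm:
  plan:
    - [[0,0,0],0]
    - [[0,0,0],0]
    - [[0,0,0],0]
    - [[0,0,0],0]
  jaw: 0.04

```text
clock: 22.45
ee_pos: [611.9, -293.0, 67.8]
ee_rot: [0.001, 0.14, 0.99, -0.0]
wrist_force: [0.6, 0.3, 0.2]
gripper_width: 40.1
gripper_force: 0.0
```

>>> step_arm:
  plan:
    - [[0,0,-0.02],0]
    - [[0,0,-0.05],0]
    - [[0,0,-0.09],0]
    - [[0,0,-0.12],0]
    - [[0,0,-0.12],0]
    - [[0,0,-0.12],0]

```text
clock: 23.05
ee_pos: [611.9, -293.0, 188.3]
ee_rot: [0.001, 0.14, 0.99, -0.0]
wrist_force: [0.1, 1.0, 0.6]
gripper_width: 40.3
gripper_force: 0.0
```

```bash
python3 - <<'E'
from wells import *
p=cam("wrist"); wells(p); save(p,"w10.png",(100,0,420,384),1.5)
go((652,162.7,185),0.4)
E
```

```text
-94 pred [ 611.4 -292.2] fit [ 615.1 -293. ] D 69.6 38
-21 pred [ 541.3 -271.9] fit [ 542.5 -272.4] D 50.6 48
40 pred [ 482.7 -254.9] fit [ 485.3 -255.7] D 38.9 48
clock 23.1 shift [0.0871 0.4486 0.0016] turn 0.889 z [ 610.9 -292.5  186.5] q6 -1.77 tilt [-0.001  0.    -1.   ]
```

View pics/w10.png

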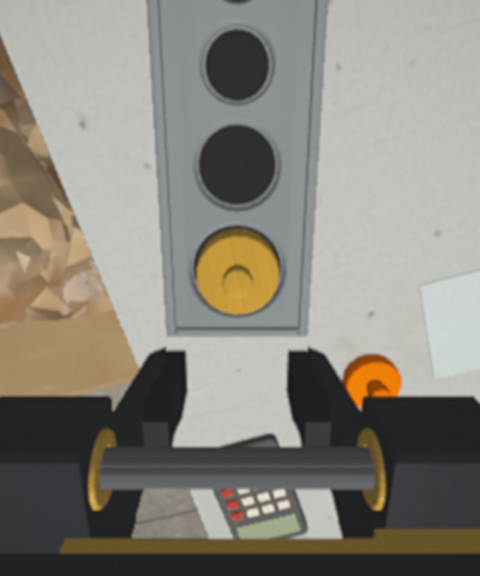

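>>> step_arm:
  plan:
    - [[0.009,0.045,0],0]
    - [[0.018,0.09,0],0]
    - [[0.027,0.135,0],0]
    - [[0.036,0.18,0],0]
    - [[0.045,0.225,0],0]
    - [[0.054,0.27,0],0]
    - [[0.063,0.315,0],0]
    - [[0.072,0.36,0.0],0]
    - [[0.081,0.405,0.02],0]
    - [[0.087,0.44,0.04],0]
    - [[0.087,0.448,0.07],0]
    - [[0.087,0.448,0.07],0]
    - [[0.087,0.448,0.07],0]
    - [[0.087,0.448,0.07],0]

```text
clock: 24.5
ee_pos: [652.6, 160.9, 117.7]
ee_rot: [0.0, 0.141, 0.99, -0.0]
wrist_force: [-0.2, -0.5, 0.1]
gripper_width: 40.3
gripper_force: 0.0
```

```bash
python3 - <<'E'
from wts import *
go((652,162.7,45),1.2885)
E
```

```text
200 [650.6 162.5] area 2024 model 2367 px [258. 195.]
100 [579.5 193.7] area 1392 model 1636 px [271. 104.]
clock 24.6 shift [0.0017 0.0014 0.0734] turn -0.001 z [653.2 160.8 118.4] q6 -1.08 tilt [ 0.002  0.    -1.   ]
```

>>> step_arm:
  plan:
    - [[0.002,0.001,0.03],0]
    - [[0.002,0.001,0.055],0]
    - [[0.002,0.001,0.068],0]
    - [[0.002,0.001,0.072],0]
    - [[0.002,0.001,0.072],0]
    - [[0.002,0.001,0.072],0]

```text
clock: 25.15
ee_pos: [652.0, 163.3, 46.8]
ee_rot: [0.001, 0.141, 0.99, 0.0]
wrist_force: [0.8, 0.1, -0.1]
gripper_width: 40.3
gripper_force: 0.0
```

>>> step_arm:
  plan:
    - [[0,0,0],0]
    - [[0,0,0],0]
    - [[0,0,0],0]
    - [[0,0,0],0]
    - [[0,0,0],0]
  jaw: 0.0
  force: 25

```text
clock: 25.65
ee_pos: [651.1, 163.3, 45.9]
ee_rot: [0.0, 0.14, 0.99, -0.0]
wrist_force: [-0.8, -0.7, 4.2]
gripper_width: 16.1
gripper_force: 25.0
```

>>> step_arm:
  plan:
    - [[0,0,-0.02],0]
    - [[0,0,-0.05],0]
    - [[0,0,-0.09],0]
    - [[0,0,-0.12],0]
    - [[0,0,-0.12],0]

```text
clock: 26.15
ee_pos: [654.0, 164.3, 170.7]
ee_rot: [0.004, 0.14, 0.99, 0.002]
wrist_force: [0.9, 0.4, -1.9]
gripper_width: 15.9
gripper_force: 25.0
```

```bash
python3 - <<'E'
from h import *
go((542,-272.2,130),1.2885)
E
```

```text
clock 26.1 shift [-0.0135 -0.4506  0.0386] turn 0.001 z [654.  164.3 170.7] q6 -1.08 tilt [ 0.009  0.002 -1.   ]
```

>>> step_arm:
  plan:
    - [[-0.001,-0.045,0],0]
    - [[-0.003,-0.09,0],0]
    - [[-0.005,-0.135,0],0]
    - [[-0.006,-0.18,0],0]
    - [[-0.007,-0.225,0],0]
    - [[-0.009,-0.27,0],0]
    - [[-0.01,-0.315,0],0]
    - [[-0.012,-0.36,0.0],0]
    - [[-0.013,-0.405,0.01],0]
    - [[-0.013,-0.44,0.03],0]
    - [[-0.013,-0.45,0.05],0]
    - [[-0.013,-0.45,0.06],0]
    - [[-0.013,-0.45,0.06],0]
    - [[-0.013,-0.45,0.06],0]
    - [[-0.013,-0.45,0.06],0]

```text
clock: 27.65
ee_pos: [539.1, -271.7, 106.0]
ee_rot: [0.001, 0.14, 0.99, -0.0]
wrist_force: [-0.7, 0.0, -0.5]
gripper_width: 16.2
gripper_force: 25.0
```

```bash
python3 - <<'E'
from wells import *
go((541.8,-272.2,60),1.2885)
p=cam("wrist"); wells(p)
E
```

```text
clock 27.6 shift [-0.0027  0.0002  0.046 ] turn 0.002 z [ 539.1 -271.7  106. ] q6 -1.80 tilt [ 0.001 -0.001 -1.   ]
-21 pred [ 541.3 -271.9] fit [ 543.8 -272.5] D 55.8 24
40 pred [ 482.7 -254.9] fit [ 483.4 -255.3] D 38.8 48
89 pred [ 435.6 -241.2] fit [ 437.9 -242.1] D 27.3 48
```

>>> step_arm:
  plan:
    - [[-0.003,0,0.02],0]
    - [[-0.003,0,0.032],0]
    - [[-0.003,0,0.038],0]
    - [[-0.003,0,0.042],0]
    - [[-0.003,0,0.044],0]
    - [[-0.003,0,0.0455],0]
    - [[-0.003,0,0.0455],0]
    - [[-0.003,0,0.0455],0]
    - [[-0.003,0,0.0455],0]

```text
clock: 28.6
ee_pos: [541.1, -273.5, 60.0]
ee_rot: [0.0, 0.14, 0.99, -0.0]
wrist_force: [0.0, 0.5, -2.4]
gripper_width: 16.2
gripper_force: 25.0
```

>>> step_arm:
  plan:
    - [[0,0.001,0.001],0]
    - [[0,0.001,0.0015],0]
    - [[0,0.001,0.0015],0]
    - [[0,0.001,0.0015],0]

```text
clock: 29.0
ee_pos: [541.2, -273.4, 59.9]
ee_rot: [0.0, 0.14, 0.99, -0.001]
wrist_force: [-4.5, -1.3, 6.9]
gripper_width: 15.6
gripper_force: 25.0
```

>>> step_arm:
  plan:
    - [[0,0,0],0]
    - [[0,0,0],0]
    - [[0,0,0],0]
    - [[0,0,0],0]
  jaw: 0.038

```text
clock: 29.4
ee_pos: [541.3, -272.2, 58.1]
ee_rot: [-0.0, 0.14, 0.99, 0.0]
wrist_force: [-0.3, 0.2, -0.7]
gripper_width: 37.8
gripper_force: 0.0
```

>>> step_arm:
  plan:
    - [[0,0,-0.02],0]
    - [[0,0,-0.05],0]
    - [[0,0,-0.09],0]
    - [[0,0,-0.12],0]
    - [[0,0,-0.12],0]
    - [[0,0,-0.12],0]

```text
clock: 30.0
ee_pos: [541.7, -272.5, 178.9]
ee_rot: [0.001, 0.14, 0.99, -0.0]
wrist_force: [-0.6, -0.3, -1.1]
gripper_width: 37.9
gripper_force: 0.0
```

```bash
python3 - <<'E'
from wells import *
p=cam("wrist"); wells(p); save(p,"w11.png",(100,0,420,384),1.5)
go((579.7,193.8,120),0.3)
E
```

```text
-94 pred [ 611.4 -292.2] fit [ 613.1 -292.4] D 67.2 21
-21 pred [ 541.3 -271.9] fit [ 544.5 -272.9] D 57.2 36
40 pred [ 482.7 -254.9] fit [ 483.6 -255.3] D 38.8 48
89 pred [ 435.6 -241.2] fit [ 437.7 -242. ] D 27.2 48
clock 30.1 shift [0.092  0.4582 0.0576] turn 0.989 z [ 540.8 -272.   177.3] q6 -1.80 tilt [-0.001  0.001 -1.   ]
```

>>> step_arm:
  plan:
    - [[0.009,0.046,0],0.1]
    - [[0.018,0.092,0],0.2]
    - [[0.027,0.138,0],0.3]
    - [[0.036,0.183,0],0.4]
    - [[0.045,0.229,0],0.5]
    - [[0.054,0.275,0],0.6]
    - [[0.063,0.32,0],0.7]
    - [[0.072,0.366,0.0],0.8]
    - [[0.081,0.412,0.0],0.9]
    - [[0.09,0.445,0.02],0.989]
    - [[0.092,0.458,0.04],0.989]
    - [[0.092,0.458,0.057],0.989]
    - [[0.092,0.458,0.057],0.989]
    - [[0.092,0.458,0.057],0.989]
    - [[0.092,0.458,0.057],0.989]

```text
clock: 31.55
ee_pos: [580.4, 192.8, 121.4]
ee_rot: [0.0, 0.594, 0.805, 0.0]
wrist_force: [-0.6, 0.2, -0.2]
gripper_width: 38.2
gripper_force: 0.0
```

```bash
python3 - <<'E'
from wts import *
go((579.7,193.8,43.5),0.3)
E
```

```text
100 [579.6 193.1] area 1040 model 1287 px [256. 196.]
50 [447.4 204.3] area 713 model 949 px [109. 142.]
clock 31.6 shift [ 0.0013 -0.0008  0.0784] turn -0.001 z [580.8 192.8 121.9] q6 -0.02 tilt [ 0.001  0.    -1.   ]
```

>>> step_arm:
  plan:
    - [[0.001,-0.001,0.03],0]
    - [[0.001,-0.001,0.06],0]
    - [[0.001,-0.001,0.074],0]
    - [[0.001,-0.001,0.077],0]
    - [[0.001,-0.001,0.077],0]
    - [[0.001,-0.001,0.077],0]

```text
clock: 32.2
ee_pos: [580.3, 194.1, 45.8]
ee_rot: [0.001, 0.594, 0.805, 0.001]
wrist_force: [0.3, -0.0, 0.7]
gripper_width: 37.8
gripper_force: 0.0
```

>>> step_arm:
  plan:
    - [[0,0,0],0]
    - [[0,0,0],0]
    - [[0,0,0],0]
    - [[0,0,0],0]
    - [[0,0,0],0]
  jaw: 0.0
  force: 20

```text
clock: 32.7
ee_pos: [579.3, 193.9, 44.8]
ee_rot: [0.0, 0.593, 0.805, 0.0]
wrist_force: [-0.3, -0.8, 3.2]
gripper_width: 14.0
gripper_force: 20.0
```

>>> step_arm:
  plan:
    - [[0,0,-0.02],0]
    - [[0,0,-0.05],0]
    - [[0,0,-0.09],0]
    - [[0,0,-0.12],0]
    - [[0,0,-0.12],0]
    - [[0,0,-0.12],0]

```text
clock: 33.3
ee_pos: [579.1, 193.9, 164.4]
ee_rot: [0.0, 0.593, 0.805, 0.0]
wrist_force: [0.1, -0.3, -1.6]
gripper_width: 14.2
gripper_force: 20.0
```

```bash
python3 - <<'E'
from h import *
go((484,-255.3,110),1.2885)
E
```

```text
clock 33.3 shift [-0.401  -0.2237  0.0541] turn -0.988 z [579.1 193.9 164.4] q6 -0.02 tilt [ 0.001  0.    -1.   ]
```

>>> step_arm:
  plan:
    - [[-0.04,-0.022,0],-0.1]
    - [[-0.08,-0.045,0],-0.2]
    - [[-0.12,-0.067,0],-0.3]
    - [[-0.16,-0.09,0],-0.4]
    - [[-0.2,-0.112,0],-0.5]
    - [[-0.24,-0.134,0],-0.6]
    - [[-0.28,-0.156,0],-0.7]
    - [[-0.32,-0.179,0.0],-0.8]
    - [[-0.36,-0.2,0.0],-0.9]
    - [[-0.39,-0.217,0.02],-0.988]
    - [[-0.401,-0.224,0.04],-0.988]
    - [[-0.401,-0.224,0.056],-0.988]
    - [[-0.401,-0.224,0.056],-0.988]
    - [[-0.401,-0.224,0.056],-0.988]
    - [[-0.401,-0.224,0.056],-0.988]

```text
clock: 34.8
ee_pos: [483.6, -255.1, 108.2]
ee_rot: [-0.0, 0.141, 0.99, 0.0]
wrist_force: [0.5, 0.5, -0.3]
gripper_width: 14.3
gripper_force: 20.0
```

```bash
python3 - <<'E'
from wells import *
p=cam("wrist"); wells(p)
go((484,-255.3,58.8),1.2885)
E
```

```text
40 pred [ 482.7 -254.9] fit [ 481.9 -254.8] D 38.9 29
89 pred [ 435.6 -241.2] fit [ 436.1 -241.5] D 27.3 48
clock 34.9 shift [ 0.     -0.0001  0.0499] turn 0.000 z [ 484.  -255.2  108.7] q6 -1.82 tilt [ 0.001 -0.    -1.   ]
```

>>> step_arm:
  plan:
    - [[0.0005,0,0.02],0]
    - [[0.0005,0,0.035],0]
    - [[0.0005,0,0.042],0]
    - [[0.0005,0,0.046],0]
    - [[0.0005,0,0.048],0]
    - [[0.0005,0,0.0495],0]
    - [[0.0005,0,0.0495],0]
    - [[0.0005,0,0.0495],0]
    - [[0.0005,0,0.0495],0]

```text
clock: 35.75
ee_pos: [483.3, -255.5, 59.1]
ee_rot: [0.0, 0.141, 0.99, -0.0]
wrist_force: [-0.9, -0.5, -1.8]
gripper_width: 13.5
gripper_force: 20.0
```

>>> step_arm:
  plan:
    - [[0,0,0.001],0]
    - [[0,0,0.001],0]
    - [[0,0,0.001],0]

```text
clock: 36.05
ee_pos: [483.4, -255.7, 58.8]
ee_rot: [0.0, 0.141, 0.99, -0.0]
wrist_force: [-2.4, 0.6, 5.9]
gripper_width: 14.0
gripper_force: 20.0
```

>>> step_arm:
  plan:
    - [[0,0,0],0]
    - [[0,0,0],0]
    - [[0,0,0],0]
    - [[0,0,0],0]
  jaw: 0.035

```text
clock: 36.45
ee_pos: [482.9, -255.2, 57.5]
ee_rot: [-0.0, 0.141, 0.99, 0.0]
wrist_force: [-0.5, 1.1, 0.8]
gripper_width: 35.1
gripper_force: 0.0
```

>>> step_arm:
  plan:
    - [[0,0,-0.02],0]
    - [[0,0,-0.05],0]
    - [[0,0,-0.09],0]
    - [[0,0,-0.12],0]
    - [[0,0,-0.12],0]
    - [[0,0,-0.12],0]

```text
clock: 37.05
ee_pos: [483.4, -255.5, 178.3]
ee_rot: [0.001, 0.141, 0.99, -0.0]
wrist_force: [-0.1, 0.7, -0.7]
gripper_width: 35.2
gripper_force: 0.0
```

```bash
python3 - <<'E'
from h import *
go((448.3,205,120),0.5)
E
```

```text
clock 37.0 shift [0.1623 0.4325 0.0579] turn 0.788 z [ 483.4 -255.5  178.3] q6 -1.82 tilt [ 0.001 -0.001 -1.   ]
```

>>> step_arm:
  plan:
    - [[0.016,0.043,0],0.08]
    - [[0.032,0.087,0],0.16]
    - [[0.049,0.13,0],0.24]
    - [[0.065,0.173,0],0.32]
    - [[0.081,0.216,0],0.4]
    - [[0.097,0.26,0],0.48]
    - [[0.114,0.303,0],0.56]
    - [[0.13,0.346,0.0],0.64]
    - [[0.146,0.389,0.0],0.72]
    - [[0.16,0.42,0.02],0.788]
    - [[0.162,0.4325,0.04],0.788]
    - [[0.162,0.4325,0.057],0.788]
    - [[0.162,0.4325,0.057],0.788]
    - [[0.162,0.4325,0.057],0.788]
    - [[0.162,0.4325,0.057],0.788]

```text
clock: 38.55
ee_pos: [448.3, 204.9, 120.9]
ee_rot: [-0.0, 0.51, 0.86, -0.0]
wrist_force: [0.9, -0.9, 0.4]
gripper_width: 35.0
gripper_force: 0.0
```

```bash
python3 - <<'E'
from wts import *
go((448.3,205,43.5),0.5)
E
```

```text
500 [433.8  53.4] area 489 model 3123 px [174. 313.]
50 [448.7 204.2] area 468 model 643 px [257. 199.]
clock 38.6 shift [ 0.0002 -0.0004  0.0778] turn -0.001 z [448.7 205.  121.3] q6 -0.12 tilt [ 0.001  0.    -1.   ]
```

>>> step_arm:
  plan:
    - [[0,0,0.03],0]
    - [[0,0,0.06],0]
    - [[0,0,0.074],0]
    - [[0,0,0.077],0]
    - [[0,0,0.077],0]
    - [[0,0,0.077],0]

```text
clock: 39.2
ee_pos: [449.4, 205.6, 45.1]
ee_rot: [0.001, 0.51, 0.86, 0.001]
wrist_force: [0.0, 0.6, 0.8]
gripper_width: 35.2
gripper_force: 0.0
```

>>> step_arm:
  plan:
    - [[0,0,0],0]
    - [[0,0,0],0]
    - [[0,0,0],0]
    - [[0,0,0],0]
    - [[0,0,0],0]
  jaw: 0.0
  force: 15

```text
clock: 39.7
ee_pos: [448.5, 205.4, 44.2]
ee_rot: [0.0, 0.51, 0.86, 0.0]
wrist_force: [0.5, 0.2, 3.6]
gripper_width: 12.5
gripper_force: 15.0
```

>>> step_arm:
  plan:
    - [[0,0,-0.02],0]
    - [[0,0,-0.05],0]
    - [[0,0,-0.09],0]
    - [[0,0,-0.12],0]
    - [[0,0,-0.12],0]
    - [[0,0,-0.12],0]

```text
clock: 40.3
ee_pos: [448.3, 205.3, 164.0]
ee_rot: [0.0, 0.51, 0.86, 0.0]
wrist_force: [-0.2, 0.4, -1.0]
gripper_width: 12.2
gripper_force: 15.0
```

```bash
python3 - <<'E'
from h import *
go((436.2,-241.6,110),1.2885)
E
```

```text
clock 40.3 shift [-0.3864 -0.2249  0.0538] turn -0.788 z [448.3 205.3 164. ] q6 -0.12 tilt [ 0.001  0.    -1.   ]
```

>>> step_arm:
  plan:
    - [[-0.039,-0.022,0],-0.08]
    - [[-0.077,-0.045,0],-0.16]
    - [[-0.116,-0.067,0],-0.24]
    - [[-0.155,-0.09,0],-0.32]
    - [[-0.193,-0.112,0],-0.4]
    - [[-0.232,-0.135,0],-0.48]
    - [[-0.27,-0.157,0],-0.56]
    - [[-0.309,-0.18,0.0],-0.64]
    - [[-0.348,-0.202,0.0],-0.72]
    - [[-0.38,-0.22,0.02],-0.788]
    - [[-0.3864,-0.225,0.04],-0.788]
    - [[-0.3864,-0.225,0.056],-0.788]
    - [[-0.3864,-0.225,0.056],-0.788]
    - [[-0.3864,-0.225,0.056],-0.788]
    - [[-0.3864,-0.225,0.056],-0.788]

```text
clock: 41.8
ee_pos: [436.0, -241.4, 107.7]
ee_rot: [-0.0, 0.141, 0.99, 0.0]
wrist_force: [0.2, -0.3, -0.4]
gripper_width: 12.5
gripper_force: 15.0
```

```bash
python3 - <<'E'
from wells import *
p=cam("wrist"); wells(p)
go((436.2,-241.6,58.2),1.2885)
E
```

```text
-21 pred [ 541.3 -271.9] fit [ 544.5 -272.8] D 58.9 14
89 pred [ 435.6 -241.2] fit [ 435.  -241.2] D 27.2 32
clock 41.9 shift [ 0.0002 -0.      0.05  ] turn 0.000 z [ 436.4 -241.6  108.2] q6 -1.84 tilt [ 0.001 -0.    -1.   ]
```

>>> step_arm:
  plan:
    - [[0,0,0.02],0]
    - [[0,0,0.035],0]
    - [[0,0,0.042],0]
    - [[0,0,0.046],0]
    - [[0,0,0.048],0]
    - [[0,0,0.0495],0]
    - [[0,0,0.0495],0]
    - [[0,0,0.0495],0]
    - [[0,0,0.0495],0]

```text
clock: 42.75
ee_pos: [436.2, -241.9, 58.6]
ee_rot: [0.0, 0.141, 0.99, -0.0]
wrist_force: [0.1, -0.2, 0.1]
gripper_width: 12.2
gripper_force: 15.0
```

>>> step_arm:
  plan:
    - [[0,0,0.001],0]
    - [[0,0,0.001],0]
    - [[0,0,0.001],0]

```text
clock: 43.05
ee_pos: [436.5, -242.2, 58.2]
ee_rot: [0.001, 0.141, 0.99, -0.0]
wrist_force: [-0.8, 0.5, 4.4]
gripper_width: 12.0
gripper_force: 15.0
```

>>> step_arm:
  plan:
    - [[0,0,0],0]
    - [[0,0,0],0]
    - [[0,0,0],0]
    - [[0,0,0],0]
  jaw: 0.033

```text
clock: 43.45
ee_pos: [435.8, -241.6, 57.0]
ee_rot: [-0.0, 0.141, 0.99, 0.0]
wrist_force: [-0.1, 0.2, -0.3]
gripper_width: 32.9
gripper_force: 0.0
```

>>> step_arm:
  plan:
    - [[0,0,-0.02],0]
    - [[0,0,-0.05],0]
    - [[0,0,-0.09],0]
    - [[-0.02,0,-0.13],0]
    - [[-0.06,0,-0.16],0]
    - [[-0.09,0,-0.18],0]
    - [[-0.09,0,-0.18],0]
    - [[-0.09,0,-0.18],0]

```text
clock: 44.25
ee_pos: [522.4, -266.8, 237.0]
ee_rot: [-0.0, 0.141, 0.99, 0.0]
wrist_force: [-0.8, 0.1, -1.0]
gripper_width: 32.9
gripper_force: 0.0
```

```bash
python3 - <<'E'
from h import *
p=cam("wrist"); save(p,"w12.png",(100,0,420,300),1.8)
E
```

```text
(no output)
```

View pics/w12.png

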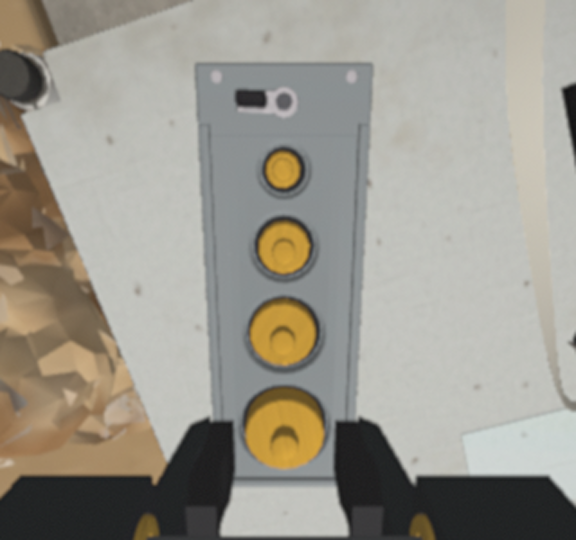

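```bash
python3 - <<'E'
from h import *
p=cam("top"); save(p,"t13.png",(130,40,420,300),2)
E
```

```text
(no output)
```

View pics/t13.png

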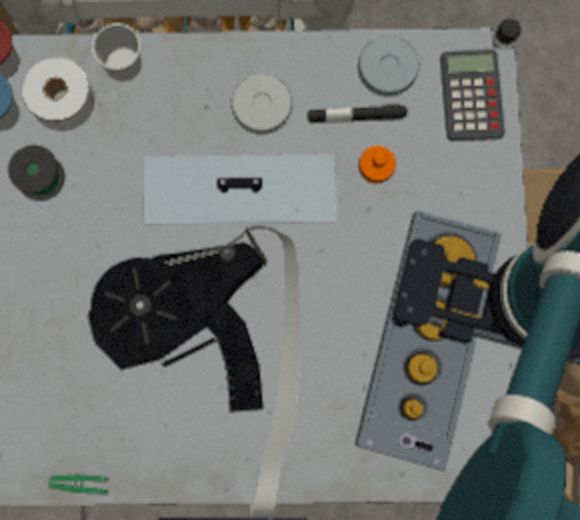

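The plate lies flat and clear of everything at pixels (145–335, 155–222). The tab at (415,442) is turned aside and the weights are seated, so I am handing in.

```bash
python3 -c "
from h import *
print(order.finish_job())"
```

```text
the job is handed in; nothing more can be done
None
```

The job is handed in at about 44 s on the clock: tab turned aside, cover plate flat on the bench clear of the stand, and all four brass weights upright in the wells of their size, as the last pictures show; the judge's verdict was not returned.

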